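# Line up salvaged capacitors by height on the test board

### The job

Line the four capacitors salvaged from the drive up by height on the four round marks of the brown wooden test board: the shortest on the mark next to the yellow end block, then taller and taller, with the tallest next to the black end block. Leave each one standing upright in the middle of its own mark, and do not tip any of them over on the way.

Things in the scene. Friction and masses are not known exactly. Their poses are not given: they have to be found in the camera images.
- cap_orange_center (a point): Centre (half-way up) of the shortest capacitor: an upright orange cylinder, 36 mm in diameter and 40 mm tall (two brass terminals add 3 mm on top), 55 g give or take a quarter, loose, standing upright on the work surface at the start; z axis up along the cylinder; its yaw does not matter.
- cap_blue_center (a point): Centre (half-way up) of the second shortest capacitor: an upright blue cylinder, 36 mm in diameter and 56 mm tall (two brass terminals add 3 mm on top), 75 g give or take a quarter, loose, standing upright on the work surface at the start; z axis up along the cylinder; its yaw does not matter.
- cap_silver_center (a point): Centre (half-way up) of the second tallest capacitor: an upright bare aluminium (silver) cylinder, 36 mm in diameter and 72 mm tall (two brass terminals add 3 mm on top), 95 g give or take a quarter, loose, standing upright on the work surface at the start; z axis up along the cylinder; its yaw does not matter.
- cap_green_center (a point): Centre (half-way up) of the tallest capacitor: an upright green cylinder, 36 mm in diameter and 88 mm tall (two brass terminals add 3 mm on top), 115 g give or take a quarter, loose, standing upright on the work surface at the start; z axis up along the cylinder; its yaw does not matter.
- mark_a: Round flat mark, white ring with black middle and white dot, 54 mm across, printed on the test board; the first of the row of four counted from the end of the board at larger y (the robot's left). The marks stand 75 mm apart in a straight line. Origin: centre of the mark, on the board's top face, 6 mm above the work surface; its y axis runs along the row, x across it.
- mark_b: Round flat mark, white ring with black middle and white dot, 54 mm across, printed on the test board; the second of the row of four counted from the end of the board at larger y (the robot's left). The marks stand 75 mm apart in a straight line. Origin: centre of the mark, on the board's top face, 6 mm above the work surface; its y axis runs along the row, x across it.
- mark_c: Round flat mark, white ring with black middle and white dot, 54 mm across, printed on the test board; the third of the row of four counted from the end of the board at larger y (the robot's left). The marks stand 75 mm apart in a straight line. Origin: centre of the mark, on the board's top face, 6 mm above the work surface; its y axis runs along the row, x across it.
- mark_d: Round flat mark, white ring with black middle and white dot, 54 mm across, printed on the test board; the fourth of the row of four counted from the end of the board at larger y (the robot's left). The marks stand 75 mm apart in a straight line. Origin: centre of the mark, on the board's top face, 6 mm above the work surface; its y axis runs along the row, x across it.
- yellow_end: Yellow end block (strip with three screws) fixed on the test board at one end of the row (either end), 64 mm across the row, 26 mm along it, 22 mm high, its centre 67.5 mm from that of the nearest mark. Origin: centre of its underside, on the board. Beside it belongs the shortest capacitor.
- black_end: Black end block (strip with three screws) fixed on the test board at one end of the row (either end), 64 mm across the row, 26 mm along it, 22 mm high, its centre 67.5 mm from that of the nearest mark. Origin: centre of its underside, on the board. The board is a fixed brown wooden plate 90 x 410 x 6 mm, the row along its middle.
Not all that is in view belongs to the job. Leave any pink look-alike of the part that bears cap_green_center alone.

How it is judged:
By the outcome, as a careful person would: the job done as asked, in the order asked, and still so for the second after the job is handed in, with the robot touching nothing.
It also fails if it takes over 120 s, if anything falls off the work surface, if the arm or the gripper's body presses on something with over 40 N, if the wrist force passes 120 N, or if a joint passes its speed limit or range.

### The arm

A 6-joint arm with a two-finger parallel gripper is mounted at the origin on the work surface. World frame = base frame: x ahead of the robot, y to its left, z up, the work surface at z = 0. Lengths are in m, angles in degrees, forces in N, time in s.
With the tool pointing down it reaches from about 0.35 to 0.875 m from the base axis. Payload 4.2 kg.
Tool frame: the origin (TCP) lies at the very end of the fingers, on their centre line; the grasp point (between the pads) lies 19 mm behind it (r.hold_point_z is the distance from the TCP to the grasp point, in m); z points along the fingers, y is the direction in which the jaws open and shut (so a half turn about z gives the same grasp; the last joint's range is limited). The gripper opens to 87 mm and grips with 3 to 60 N. Pads are 19 mm wide; open, the fingers measure 117 mm over their backs; the gripper's body (75 mm by 190 mm) begins 51 mm behind the grasp point.
Start: joints at [-48.667, 22.042, 0.453, 0, -68.411, -14.817], TCP at [0.279, -0.559, 0.223] pointing down, gripper open.
Joint ranges: [-179.83, 179.83], [-69.29, 118.12], [-61.27, 80.66], [-181.25, 117.63], [-171.15, -9.14], [-177.46, 177.46]. Speed limits (degrees/s): [159.86, 159.86, 180, 180, 180, 180].

### API

Orientations are given as a 3x3 rotation matrix whose columns are the frame's x, y, z axes.
In Python, from station import r, cams, ticket gives the robot as it stands.
- The arm moves only by the tool drive_tool, never from a script. Its argument "deltas" is a list of rows, each an object of numbers: "dx", "dy", "dz": the shift along the tool's x, y, z in m; "wx", "wy", "wz": the turn, a rotation vector about the tool's x, y, z in degrees. A call has 1 to 20 rows; each row is the pose to reach, as a shift and turn from the pose commanded when the call began, along the tool's axes at that moment; what a row does not reach only later rows make up. A row lasts 1/10 s, in which the tool goes at most 50 mm and 8.59 degrees, less where a joint would pass 70% of its speed; a pose out of reach is approached as far as the arm can. A call with a gripper value outside its range is refused whole. "gripper" is the opening, from 0 (shut) to 1 (fully open), set as the call begins (left out, the last holds). The fingers move at their own pace and stop on an object; the grip force is fixed at half the most. Time passes only in rows, so rows that repeat a pose let the fingers close. It gives the time, the measured TCP pose, the force and the opening at its end, in the units of the state.
- r.sense(): the state, without advancing time (a new reading comes with each control period).
- cams.capture(name): name is "scene" or "top"; returns the picture (480x640x3 uint8, red, green, blue); there is no depth.
- cams.camera_model(name): a dict with "intrinsics" (3x3 intrinsics, pixels), "distortion" ([k1, k2, p1, p2, k3] as OpenCV has them; the pictures are not rectified), "extrinsics" (4x4, takes a point from world to camera coordinates). Camera axes: x right, y down, z forward; pixel columns grow to the right and rows downward; lengths in m; the calibration is good to about 2 mm. A picture is of the moment at which its call begins. camera_model takes no time and is no camera call.
- ticket.finish_job(): hands the job in, once; it reports no verdict.
The state is a dict: "time_s": time; "joints": joint angles; "joint_velocities": joint speeds; "effort": joint torques, N m; "tcp_pos": TCP position; "ee_rot": TCP orientation; "wrist_force": force on the tool from outside, world axes, zero at the start; "moment": the same for the moment, N m; "gripper_width": opening from 0.0 (shut) to 1.0 (fully open).
Only numpy, scipy, OpenCV 4.12 (cv2) and the standard library are available. Lean on these libraries where they do the work, as an engineer would, in place of code of your own. Each camera call takes 0.05 s, during which the arm holds its last target.

## Working session

There is one attempt and no reset: what is moved stays moved. The work goes in short steps, Python scripts to look and compute and a tool call to move; the robot and the scene stay as the last step left them, time stands still between calls to the robot, and variables do not carry over. Pictures are saved under pics/ and viewed, and the job is handed in when it is done.

Besides the shell and the picture viewer there is one more tool, called as name(argument=value, ...) on one line, values as JSON. drive_tool: Moves the arm, as the interface text tells. Its arguments: {"type":"object","properties":{"deltas":{"type":"array","items":{"type":"object","properties":{"dx":{"type":"number"},"dy":{"type":"number"},"dz":{"type":"number"},"wx":{"type":"number"},"wy":{"type":"number"},"wz":{"type":"number"}}}},"gripper":{"type":"number"}},"required":["deltas"]}

```bash
ls; mkdir -p pics; python3 - <<'E'
from station import r,cams,ticket
import cv2,numpy as np
s=r.sense();print(s['time_s'],s['tcp_pos'],np.round(s['ee_rot'],3),s['gripper_width'],r.hold_point_z)
for n in('top','scene'):
    im=cams.capture(n);cv2.imwrite(f'pics/{n}0.png',im[:,:,::-1])
    m=cams.camera_model(n);print(n,m)
E
```

```text
pics
0.0 [ 0.27875631 -0.55870224  0.2214909 ] [[-0.895 -0.446 -0.001]
 [-0.446  0.895  0.002]
 [ 0.     0.002 -1.   ]] 0.9964746520506201 0.0187
top {'intrinsics': array([[561.17211933,   0.        , 325.90962325],
       [  0.        , 561.17211933, 246.29816836],
       [  0.        ,   0.        ,   1.        ]]), 'distortion': array([-0.11324761,  0.        ,  0.        ,  0.        ,  0.        ]), 'extrinsics': array([[-0.01172593, -0.99989701, -0.00827453,  0.0241723 ],
       [-0.99744851,  0.01227919, -0.07032565,  0.49050026],
       [ 0.07042001,  0.00742879, -0.99748977,  0.82364963],
       [ 0.        ,  0.        ,  0.        ,  1.        ]])}
scene {'intrinsics': array([[525.78551625,   0.        , 312.50177057],
       [  0.        , 525.78551625, 237.62916452],
       [  0.        ,   0.        ,   1.        ]]), 'distortion': array([-0.07198265,  0.        ,  0.        ,  0.        ,  0.        ]), 'extrinsics': array([[ 0.88290926,  0.46923969, -0.01689256, -0.45887119],
       [ 0.35487349, -0.69041475, -0.63039057, -0.13654469],
       [-0.30746715,  0.55058295, -0.7760943 ,  0.95726138],
       [ 0.        ,  0.        ,  0.        ,  1.        ]])}
```

View pics/top0.png

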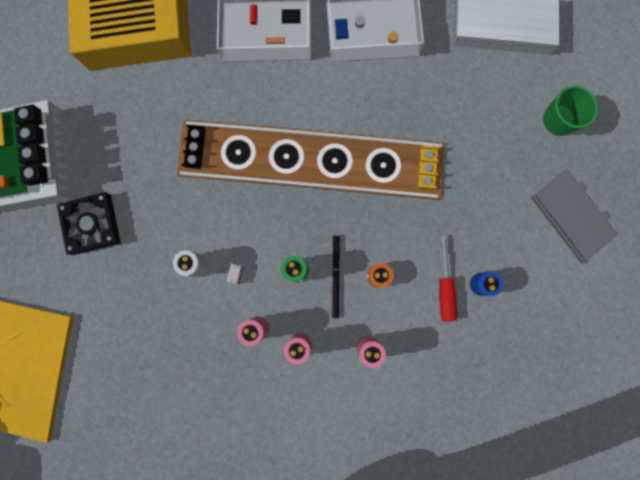

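View pics/scene0.png

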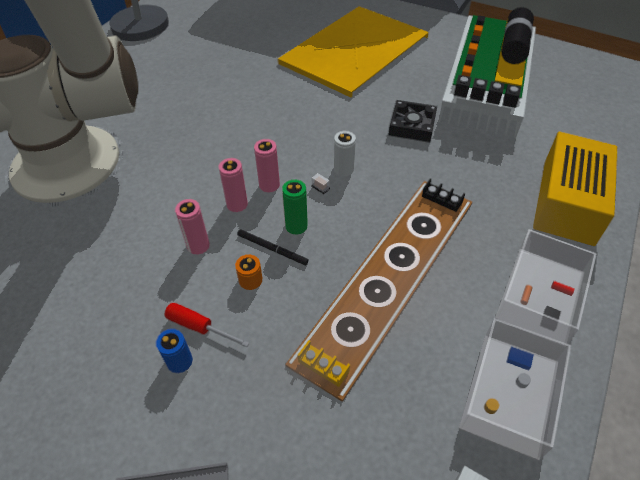

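```bash
cat > h.py <<'E'
from station import r,cams,ticket
import cv2,numpy as np
def cast(n,uv,z):
    m=cams.camera_model(n);K=m['intrinsics'];D=np.array(m['distortion']);E=m['extrinsics']
    p=cv2.undistortPoints(np.array([[uv]],float),K,D)[0,0]
    R=E[:3,:3];c=-R.T@E[:3,3];d=R.T@np.array([p[0],p[1],1])
    return c+d*(z-c[2])/d[2]
def proj(n,P):
    m=cams.camera_model(n);E=m['extrinsics']
    rv=cv2.Rodrigues(E[:3,:3])[0]
    return cv2.projectPoints(np.array(P,float).reshape(-1,3),rv,E[:3,3],m['intrinsics'],m['distortion'])[0][:,0]
E
python3 - <<'E'
from h import *
im=cv2.imread('pics/top0.png');g=cv2.cvtColor(im,cv2.COLOR_BGR2GRAY)
# marks: white ring
w=((im.min(2)>185)).astype(np.uint8)
cs,_=cv2.findContours(w,cv2.RETR_EXTERNAL,cv2.CHAIN_APPROX_NONE)
M=[]
for c in cs:
    a=cv2.contourArea(c)
    if 500<a<2000:
        e=cv2.fitEllipse(c); print('ring?',np.round(e[0],1),np.round(e[1],1),np.round(cast('top',e[0],.006),4))
hsv=cv2.cvtColor(im,cv2.COLOR_BGR2HSV)
seeds={'orange':((380,275),.040),'blue':((489,284),.056),'silver':((185,263),.072),'green':((293,268),.088),'p1':((251,332),.088),'p2':((297,349),.088),'p3':((372,353),.088)}
tiles=[]
for k,((u,v),h) in seeds.items():
    cr=im[v-22:v+22,u-22:u+22];t=cv2.resize(cr,(198,198),interpolation=cv2.INTER_NEAREST)
    for dx in range(0,44,10): cv2.putText(t,str(u-22+dx),(int(dx*4.5),8),0,.3,(255,255,255))
    tiles.append(t)
tiles.append(np.zeros_like(tiles[0]))
cv2.imwrite('pics/caps.png',np.vstack([np.hstack(tiles[:4]),np.hstack(tiles[4:])]))
# dark disc + brass: in-hull, per cap
for k,((u,v),h) in seeds.items():
    cr=g[v-9:v+10,u-12:u+13]
    d=((hsv[...,2]<90)).astype(np.uint8)
    d2=np.zeros_like(d);d2[v-12:v+13,u-12:u+13]=d[v-12:v+13,u-12:u+13]
    nl,L,S,C=cv2.connectedComponentsWithStats(d2)
    print(k,[(S[i,4],np.round(C[i],1)) for i in range(1,nl) if S[i,4]>8])
E
```

```text
ring? [383.  164.9] [32.2 32.6] [ 0.616  -0.0709  0.006 ]
ring? [334.4 160.5] [32.  32.8] [0.6239 0.0037 0.006 ]
ring? [285.9 156. ] [31.9 32.7] [0.6319 0.0784 0.006 ]
ring? [237.9 151.9] [31.4 32.6] [0.6398 0.153  0.006 ]
orange [(np.int32(14), array([390.9, 264.4])), (np.int32(112), array([380.7, 274.9]))]
blue [(np.int32(126), array([490.7, 283.8]))]
silver [(np.int32(114), array([185. , 262.6]))]
green [(np.int32(160), array([293.3, 268.1])), (np.int32(14), array([304.1, 278.2]))]
p1 [(np.int32(23), array([261.2, 321.8])), (np.int32(127), array([249.8, 332.6]))]
p2 [(np.int32(23), array([307.2, 338.8])), (np.int32(127), array([296.5, 350.5]))]
p3 [(np.int32(22), array([382.1, 342.6])), (np.int32(130), array([371.9, 354.1]))]
```

View pics/caps.png

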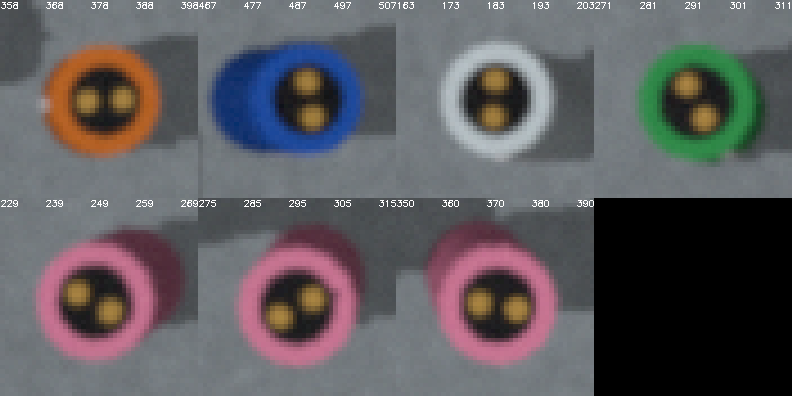

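```bash
python3 - <<'E'
from h import *
im=cv2.imread('pics/scene0.png');hsv=cv2.cvtColor(im,cv2.COLOR_BGR2HSV)
d0={'orange':((380.7,274.9),.040),'blue':((490.7,283.8),.056),'silver':((185,262.6),.072),'green':((293.3,268.1),.088),'p1':((249.8,332.6),.088),'p2':((296.5,350.5),.088),'p3':((371.9,354.1),.088)}
tiles=[]
for k,(uv,h) in d0.items():
    P=cast('top',uv,h); q=proj('scene',P)[0]; b=proj('scene',[P[0],P[1],0])[0]
    u,v=int(q[0]),int(q[1])
    m=np.zeros(im.shape[:2],np.uint8);m[v-12:v+13,u-12:u+13]=(hsv[v-12:v+13,u-12:u+13,2]<75)
    n,L,S,C=cv2.connectedComponentsWithStats(m)
    c=[(S[i,4],np.round(C[i],1),np.round(cast('scene',C[i],h)[:2],4)) for i in range(1,n) if 30<S[i,4]<300]
    print(k,np.round(P,4),'r',round(np.hypot(P[0],P[1]),3),'pred scene',np.round(q,1),c)
    y0=max(v-20,0);t=cv2.resize(im[y0:y0+66,u-33:u+33],(198,198),interpolation=cv2.INTER_NEAREST)
    for z,col in((q,(0,0,255)),(b,(255,255,0))): cv2.circle(t,(int((z[0]-u+33)*3),int((z[1]-y0)*3)),3,col,-1)
    tiles.append(t)
tiles.append(np.zeros_like(tiles[0]))
cv2.imwrite('pics/caps2.png',np.vstack([np.hstack(tiles[:4]),np.hstack(tiles[4:])]))
# bar: cast at top
for n,uv in(('top',(337,236)),('top',(336,317)),('scene',(239,233)),('scene',(306,262)),('top',(234,273)),('top',(447,320)),('top',(446,280)),('top',(446,238))): print(n,uv,np.round(cast(n,uv,.0)[:2],3))
E
```

```text
orange [ 0.4465 -0.0611  0.04  ] r 0.451 pred scene [247.2 264.6] [(np.int32(110), array([247.2, 264.1]), array([ 0.4461, -0.0603]))]
blue [ 0.4312 -0.2178  0.056 ] r 0.483 pred scene [169.6 341.3] [(np.int32(149), array([169.6, 341. ]), array([ 0.431 , -0.2174]))]
silver [0.4663 0.217  0.072 ] r 0.514 pred scene [344.4 138.3] [(np.int32(56), array([344.1, 137.8]), array([0.4652, 0.2178]))]
green [0.4564 0.0628 0.088 ] r 0.461 pred scene [293.7 188.4] [(np.int32(94), array([293.8, 187.7]), array([0.4557, 0.0641])), (np.int32(57), array([295.3, 198.7]), array([0.4688, 0.0454]))]
p1 [0.3689 0.1231 0.088 ] r 0.389 pred scene [264.7 146.8] [(np.int32(63), array([265.1, 146.3]), array([0.3689, 0.1243]))]
p2 [0.3441 0.0594 0.088 ] r 0.349 pred scene [229.8 166.4] [(np.int32(68), array([229.8, 165.5]), array([0.343 , 0.0611]))]
p3 [ 0.338  -0.0431  0.088 ] r 0.341 pred scene [187.3 208.5] [(np.int32(85), array([187. , 208.1]), array([ 0.3372, -0.0426]))]
top (337, 236) [0.508 0.001]
top (336, 317) [0.384 0.004]
scene (239, 233) [0.381 0.009]
scene (306, 262) [0.504 0.007]
top (234, 273) [0.453 0.16 ]
top (447, 320) [ 0.377 -0.165]
top (446, 280) [ 0.438 -0.165]
top (446, 238) [ 0.502 -0.166]
```

View pics/caps2.png

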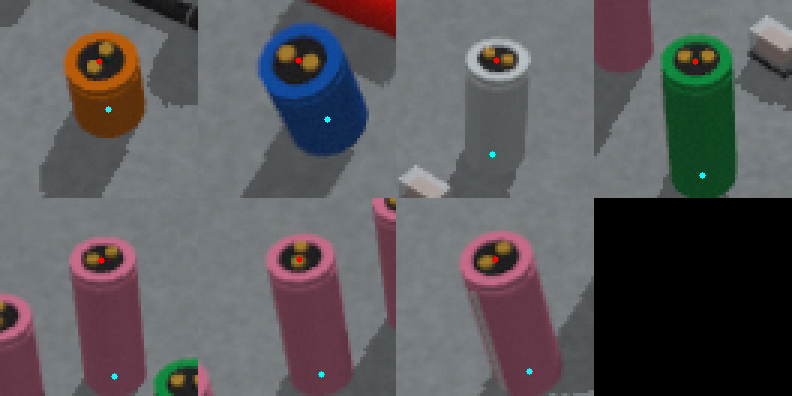

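```bash
cat >> h.py <<'E'
from scipy.spatial.transform import Rotation as Ro
def go(x,y,z,yaw=173.9):
    """yaw: world angle of tool y, deg"""
    s=r.sense();R=np.array(s['ee_rot']);p=np.array(s['tcp_pos'])
    a=np.radians(yaw);ty=np.array([np.cos(a),np.sin(a),0]);tz=np.array([0,0,-1.]);T=np.c_[np.cross(ty,tz),ty,tz]
    d=R.T@(np.array([x,y,z])-p);w=np.degrees(Ro.from_matrix(R.T@T).as_rotvec())
    print('d',np.round(d,4),'w',np.round(w,2),'|d|',round(np.linalg.norm(d),3),'j',np.round(s['joints'],1),'f',np.round(s['wrist_force'],1),'g',round(s['gripper_width'],3),'t',s['time_s'])
E
python3 -c "
from h import *
go(.456,.0635,.18)"
```

```text
d [-0.4363  0.4777  0.0425] w [ 1.100e-01  5.000e-02 -5.739e+01] |d| 0.648 j [-48.7  22.1   0.4  -0.  -68.4 -14.8] f [-0.3 -0.1 -0.6] g 1.001 t 0.1
```

drive_tool(deltas=[{"dx": -0.03,"dy": 0.033,"dz": 0.003,"wz": -4},{"dx": -0.06,"dy": 0.066,"dz": 0.006,"wz": -8},{"dx": -0.09,"dy": 0.099,"dz": 0.009,"wz": -12},{"dx": -0.12,"dy": 0.132,"dz": 0.012,"wz": -16},{"dx": -0.15,"dy": 0.165,"dz": 0.015,"wz": -20},{"dx": -0.18,"dy": 0.198,"dz": 0.018,"wz": -24},{"dx": -0.21,"dy": 0.231,"dz": 0.021,"wz": -28},{"dx": -0.24,"dy": 0.264,"dz": 0.024,"wz": -32},{"dx": -0.27,"dy": 0.297,"dz": 0.027,"wz": -36},{"dx": -0.3,"dy": 0.33,"dz": 0.03,"wz": -40},{"dx": -0.33,"dy": 0.363,"dz": 0.033,"wz": -44},{"dx": -0.36,"dy": 0.395,"dz": 0.036,"wz": -48},{"dx": -0.39,"dy": 0.427,"dz": 0.039,"wz": -52},{"dx": -0.42,"dy": 0.46,"dz": 0.041,"wz": -56},{"dx": -0.4363,"dy": 0.4777,"dz": 0.0425,"wz": -57.4},{"dx": -0.4363,"dy": 0.4777,"dz": 0.0425,"wz": -57.4},{"dx": -0.4363,"dy": 0.4777,"dz": 0.0425,"wz": -57.4},{"dx": -0.4363,"dy": 0.4777,"dz": 0.0425,"wz": -57.4}], gripper=0.8)

```text
schema error: expected keys dx, dy, dz, wx, wy, wz
```

```bash
python3 -c "
from h import *
go(.456,.0635,.052)"
```

```text
d [-0.4363  0.4774  0.1705] w [ 1.100e-01  5.000e-02 -5.739e+01] |d| 0.669 j [-48.7  22.1   0.4  -0.  -68.4 -14.8] f [-0.3 -0.1 -0.6] g 1.001 t 0.1
```

drive_tool(deltas=[{"dx": -0.03,"dy": 0.033,"dz": 0.003,"wx": 0,"wy": 0,"wz": -4},{"dx": -0.06,"dy": 0.066,"dz": 0.006,"wx": 0,"wy": 0,"wz": -8},{"dx": -0.09,"dy": 0.099,"dz": 0.009,"wx": 0,"wy": 0,"wz": -12},{"dx": -0.12,"dy": 0.132,"dz": 0.012,"wx": 0,"wy": 0,"wz": -16},{"dx": -0.15,"dy": 0.165,"dz": 0.015,"wx": 0,"wy": 0,"wz": -20},{"dx": -0.18,"dy": 0.198,"dz": 0.018,"wx": 0,"wy": 0,"wz": -24},{"dx": -0.21,"dy": 0.231,"dz": 0.021,"wx": 0,"wy": 0,"wz": -28},{"dx": -0.24,"dy": 0.264,"dz": 0.024,"wx": 0,"wy": 0,"wz": -32},{"dx": -0.27,"dy": 0.297,"dz": 0.027,"wx": 0,"wy": 0,"wz": -36},{"dx": -0.3,"dy": 0.33,"dz": 0.03,"wx": 0,"wy": 0,"wz": -40},{"dx": -0.33,"dy": 0.363,"dz": 0.033,"wx": 0,"wy": 0,"wz": -44},{"dx": -0.36,"dy": 0.395,"dz": 0.036,"wx": 0,"wy": 0,"wz": -48},{"dx": -0.39,"dy": 0.427,"dz": 0.039,"wx": 0,"wy": 0,"wz": -52},{"dx": -0.42,"dy": 0.46,"dz": 0.041,"wx": 0,"wy": 0,"wz": -56},{"dx": -0.4363,"dy": 0.4777,"dz": 0.0425,"wx": 0,"wy": 0,"wz": -57.4},{"dx": -0.4363,"dy": 0.4777,"dz": 0.0425,"wx": 0,"wy": 0,"wz": -57.4},{"dx": -0.4363,"dy": 0.4777,"dz": 0.0425,"wx": 0,"wy": 0,"wz": -57.4},{"dx": -0.4363,"dy": 0.4777,"dz": 0.0425,"wx": 0,"wy": 0,"wz": -57.4}], gripper=0.8)

```text
time_s: 1.9
tcp_pos: [0.4556, 0.0622, 0.1798]
ee_rot: [[-0.107, -0.994, -0.001], [-0.994, 0.107, -0.0], [0.0, 0.001, -1.0]]
wrist_force: [0.2, 0.5, 0.2]
gripper_width: 0.801
```

```bash
python3 -c "
from h import *
go(.456,.0635,.052)
cv2.imwrite('pics/t1.png',cams.capture('scene')[:,:,::-1])"
```

```text
d [-0.0014 -0.0004  0.1278] w [ 0.05 -0.02 -0.05] |d| 0.128 j [ 28.1   8.2 -25.5  -0.  -56.4 -34.2] f [0.2 0.5 0.2] g 0.801 t 1.9
```

View pics/t1.png

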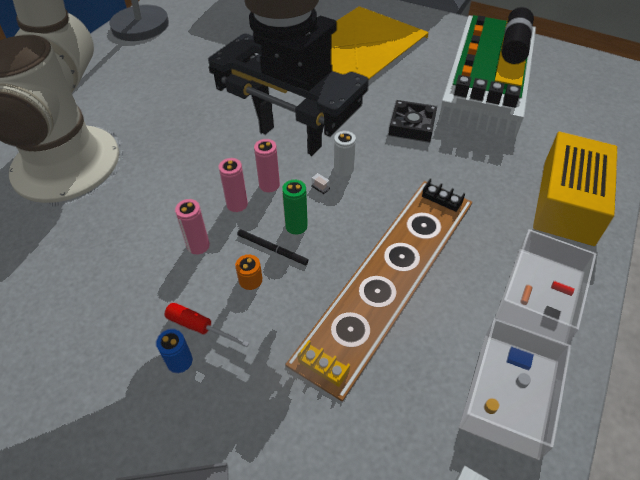

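drive_tool(deltas=[{"dx": -0.0014,"dy": -0.0004,"dz": 0.02,"wx": 0,"wy": 0,"wz": 0},{"dx": -0.0014,"dy": -0.0004,"dz": 0.05,"wx": 0,"wy": 0,"wz": 0},{"dx": -0.0014,"dy": -0.0004,"dz": 0.08,"wx": 0,"wy": 0,"wz": 0},{"dx": -0.0014,"dy": -0.0004,"dz": 0.11,"wx": 0,"wy": 0,"wz": 0},{"dx": -0.0014,"dy": -0.0004,"dz": 0.128,"wx": 0,"wy": 0,"wz": 0},{"dx": -0.0014,"dy": -0.0004,"dz": 0.128,"wx": 0,"wy": 0,"wz": 0},{"dx": -0.0014,"dy": -0.0004,"dz": 0.128,"wx": 0,"wy": 0,"wz": 0}])

```text
time_s: 2.65
tcp_pos: [0.457, 0.0638, 0.0525]
ee_rot: [[-0.107, -0.994, 0.0], [-0.994, 0.107, -0.0], [0.0, -0.0, -1.0]]
wrist_force: [0.6, 0.3, 0.9]
gripper_width: 0.798
```

drive_tool(deltas=[{"dx": 0,"dy": 0,"dz": 0,"wx": 0,"wy": 0,"wz": 0},{"dx": 0,"dy": 0,"dz": 0,"wx": 0,"wy": 0,"wz": 0},{"dx": 0,"dy": 0,"dz": 0,"wx": 0,"wy": 0,"wz": 0},{"dx": 0,"dy": 0,"dz": 0,"wx": 0,"wy": 0,"wz": 0},{"dx": 0,"dy": 0,"dz": 0,"wx": 0,"wy": 0,"wz": 0},{"dx": 0,"dy": 0,"dz": 0,"wx": 0,"wy": 0,"wz": 0},{"dx": 0,"dy": 0,"dz": 0,"wx": 0,"wy": 0,"wz": 0},{"dx": 0,"dy": 0,"dz": 0,"wx": 0,"wy": 0,"wz": 0}], gripper=0.2)

```text
time_s: 3.45
tcp_pos: [0.4569, 0.0645, 0.0522]
ee_rot: [[-0.106, -0.994, 0.0], [-0.994, 0.106, 0.0], [-0.0, -0.0, -1.0]]
wrist_force: [-0.6, 0.7, 2.5]
gripper_width: 0.408
```

```bash
python3 -c "
from h import *
go(.456,.0635,.16)"
```

```text
d [ 0.001   0.0007 -0.1078] w [-0.02  0.01  0.03] |d| 0.108 j [ 28.3  18.5 -34.6   0.  -36.8 -34.4] f [-0.6  0.7  2.5] g 0.408 t 3.45
```

drive_tool(deltas=[{"dx": 0,"dy": 0,"dz": -0.008,"wx": 0,"wy": 0,"wz": 0},{"dx": 0,"dy": 0,"dz": -0.025,"wx": 0,"wy": 0,"wz": 0},{"dx": 0,"dy": 0,"dz": -0.05,"wx": 0,"wy": 0,"wz": 0},{"dx": 0,"dy": 0,"dz": -0.075,"wx": 0,"wy": 0,"wz": 0},{"dx": 0,"dy": 0,"dz": -0.1,"wx": 0,"wy": 0,"wz": 0},{"dx": 0,"dy": 0,"dz": -0.11,"wx": 0,"wy": 0,"wz": 0},{"dx": 0,"dy": 0,"dz": -0.11,"wx": 0,"wy": 0,"wz": 0}])

```text
time_s: 4.15
tcp_pos: [0.4572, 0.0647, 0.1632]
ee_rot: [[-0.106, -0.994, 0.003], [-0.994, 0.106, 0.002], [-0.002, -0.002, -1.0]]
wrist_force: [-0.1, -0.4, -1.9]
gripper_width: 0.405
```

```bash
python3 -c "
from h import *
go(.6398,.153,.16)
cv2.imwrite('pics/t2.png',cams.capture('scene')[:,:,::-1])"
```

```text
d [-0.1072 -0.1722  0.0038] w [-0.14  0.11  0.01] |d| 0.203 j [ 28.3   9.3 -26.8  -0.  -53.7 -34.4] f [-0.1 -0.4 -1.9] g 0.405 t 4.15
```

View pics/t2.png

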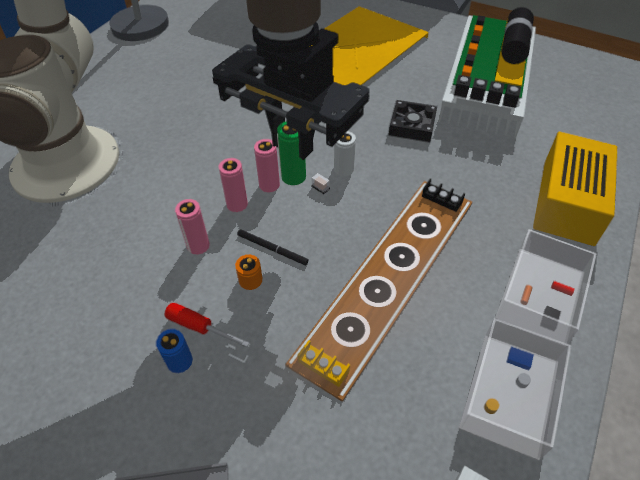

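drive_tool(deltas=[{"dx": -0.01,"dy": -0.016,"dz": 0,"wx": 0,"wy": 0,"wz": 0},{"dx": -0.026,"dy": -0.042,"dz": 0,"wx": 0,"wy": 0,"wz": 0},{"dx": -0.045,"dy": -0.072,"dz": 0,"wx": 0,"wy": 0,"wz": 0},{"dx": -0.064,"dy": -0.102,"dz": 0,"wx": 0,"wy": 0,"wz": 0},{"dx": -0.083,"dy": -0.132,"dz": 0.002,"wx": 0,"wy": 0,"wz": 0},{"dx": -0.099,"dy": -0.158,"dz": 0.003,"wx": 0,"wy": 0,"wz": 0},{"dx": -0.108,"dy": -0.172,"dz": 0.004,"wx": 0,"wy": 0,"wz": 0},{"dx": -0.108,"dy": -0.172,"dz": 0.004,"wx": 0,"wy": 0,"wz": 0},{"dx": -0.108,"dy": -0.172,"dz": 0.004,"wx": 0,"wy": 0,"wz": 0},{"dx": -0.108,"dy": -0.172,"dz": 0.004,"wx": 0,"wy": 0,"wz": 0}])

```text
time_s: 5.2
tcp_pos: [0.6379, 0.1529, 0.157]
ee_rot: [[-0.106, -0.994, -0.002], [-0.994, 0.106, -0.001], [0.001, 0.002, -1.0]]
wrist_force: [-0.1, -0.2, -1.6]
gripper_width: 0.409
```

```bash
python3 -c "
from h import *
go(.6398,.154,.0585)"
```

```text
d [-0.0014 -0.002   0.0985] w [ 0.14 -0.07  0.  ] |d| 0.099 j [ 27.6  27.8   0.1  -0.  -62.4 -33.7] f [-0.1 -0.2 -1.6] g 0.409 t 5.2
```

drive_tool(deltas=[{"dx": -0.001,"dy": -0.001,"dz": 0.015,"wx": 0,"wy": 0,"wz": 0},{"dx": -0.0014,"dy": -0.002,"dz": 0.04,"wx": 0,"wy": 0,"wz": 0},{"dx": -0.0014,"dy": -0.002,"dz": 0.065,"wx": 0,"wy": 0,"wz": 0},{"dx": -0.0014,"dy": -0.002,"dz": 0.085,"wx": 0,"wy": 0,"wz": 0},{"dx": -0.0014,"dy": -0.002,"dz": 0.094,"wx": 0,"wy": 0,"wz": 0},{"dx": -0.0014,"dy": -0.002,"dz": 0.097,"wx": 0,"wy": 0,"wz": 0},{"dx": -0.0014,"dy": -0.002,"dz": 0.097,"wx": 0,"wy": 0,"wz": 0},{"dx": -0.0014,"dy": -0.002,"dz": 0.097,"wx": 0,"wy": 0,"wz": 0},{"dx": -0.0014,"dy": -0.002,"dz": 0.097,"wx": 0,"wy": 0,"wz": 0}])

```text
time_s: 6.1
tcp_pos: [0.642, 0.155, 0.0623]
ee_rot: [[-0.106, -0.994, 0.002], [-0.994, 0.106, 0.001], [-0.001, -0.002, -1.0]]
wrist_force: [-0.3, 0.3, -1.5]
gripper_width: 0.407
```

```bash
python3 -c "
from h import *
go(.6398,.154,.0582)"
```

```text
d [0.0012 0.0021 0.0041] w [-0.12  0.07  0.02] |d| 0.005 j [ 27.6  33.4  -5.3   0.  -51.2 -33.7] f [-0.3  0.3 -1.5] g 0.407 t 6.1
```

drive_tool(deltas=[{"dx": 0,"dy": 0,"dz": 0,"wx": 0,"wy": 0,"wz": 0},{"dx": 0,"dy": 0,"dz": 0,"wx": 0,"wy": 0,"wz": 0},{"dx": 0,"dy": 0,"dz": 0,"wx": 0,"wy": 0,"wz": 0},{"dx": 0,"dy": 0,"dz": 0,"wx": 0,"wy": 0,"wz": 0}])

```text
time_s: 6.5
tcp_pos: [0.6414, 0.1547, 0.0611]
ee_rot: [[-0.106, -0.994, 0.0], [-0.994, 0.106, 0.0], [-0.0, -0.0, -1.0]]
wrist_force: [0.5, -0.2, -0.3]
gripper_width: 0.407
```

```bash
python3 -c "
from h import *
go(.6398,.154,.0582)"
```

```text
d [0.0009 0.0015 0.0029] w [-0.01  0.    0.02] |d| 0.003 j [ 27.6  33.5  -5.4   0.  -51.2 -33.7] f [ 0.5 -0.2 -0.3] g 0.407 t 6.5
```

drive_tool(deltas=[{"dx": 0.0009,"dy": 0.0015,"dz": 0.001,"wx": 0,"wy": 0,"wz": 0},{"dx": 0.0009,"dy": 0.0015,"dz": 0.002,"wx": 0,"wy": 0,"wz": 0},{"dx": 0.0009,"dy": 0.0015,"dz": 0.0027,"wx": 0,"wy": 0,"wz": 0},{"dx": 0.0009,"dy": 0.0015,"dz": 0.0027,"wx": 0,"wy": 0,"wz": 0},{"dx": 0.0009,"dy": 0.0015,"dz": 0.0027,"wx": 0,"wy": 0,"wz": 0},{"dx": 0.0009,"dy": 0.0015,"dz": 0.0027,"wx": 0,"wy": 0,"wz": 0},{"dx": 0.0009,"dy": 0.0015,"dz": 0.0027,"wx": 0,"wy": 0,"wz": 0}])

```text
time_s: 7.2
tcp_pos: [0.6396, 0.1539, 0.0583]
ee_rot: [[-0.106, -0.994, -0.0], [-0.994, 0.106, -0.0], [0.0, 0.0, -1.0]]
wrist_force: [-0.6, 0.1, -1.8]
gripper_width: 0.403
```

```bash
python3 -c "
from h import *
go(.6398,.154,.0582)"
```

```text
d [-0.0001 -0.0002  0.0001] w [ 0.02 -0.01  0.01] |d| 0.0 j [ 27.6  33.5  -5.8  -0.  -50.8 -33.7] f [-0.6  0.1 -1.8] g 0.403 t 7.2
```

drive_tool(deltas=[{"dx": 0,"dy": 0,"dz": 0.0005,"wx": 0,"wy": 0,"wz": 0},{"dx": 0,"dy": 0,"dz": 0.0005,"wx": 0,"wy": 0,"wz": 0},{"dx": 0,"dy": 0,"dz": 0.0005,"wx": 0,"wy": 0,"wz": 0},{"dx": 0,"dy": 0,"dz": 0.0005,"wx": 0,"wy": 0,"wz": 0}])

```text
time_s: 7.6
tcp_pos: [0.6397, 0.1539, 0.0583]
ee_rot: [[-0.106, -0.994, 0.0], [-0.994, 0.106, -0.0], [0.0, -0.0, -1.0]]
wrist_force: [-3.0, -0.5, 3.7]
gripper_width: 0.404
```

drive_tool(deltas=[{"dx": 0,"dy": 0,"dz": 0,"wx": 0,"wy": 0,"wz": 0},{"dx": 0,"dy": 0,"dz": 0,"wx": 0,"wy": 0,"wz": 0},{"dx": 0,"dy": 0,"dz": 0,"wx": 0,"wy": 0,"wz": 0},{"dx": 0,"dy": 0,"dz": 0,"wx": 0,"wy": 0,"wz": 0},{"dx": 0,"dy": 0,"dz": 0,"wx": 0,"wy": 0,"wz": 0},{"dx": 0,"dy": 0,"dz": 0,"wx": 0,"wy": 0,"wz": 0},{"dx": 0,"dy": 0,"dz": -0.03,"wx": 0,"wy": 0,"wz": 0},{"dx": 0,"dy": 0,"dz": -0.06,"wx": 0,"wy": 0,"wz": 0},{"dx": 0,"dy": 0,"dz": -0.1,"wx": 0,"wy": 0,"wz": 0},{"dx": 0,"dy": 0,"dz": -0.12,"wx": 0,"wy": 0,"wz": 0},{"dx": 0,"dy": 0,"dz": -0.12,"wx": 0,"wy": 0,"wz": 0},{"dx": 0,"dy": 0,"dz": -0.12,"wx": 0,"wy": 0,"wz": 0}], gripper=0.7)

```text
time_s: 8.8
tcp_pos: [0.6394, 0.154, 0.1778]
ee_rot: [[-0.106, -0.994, -0.0], [-0.994, 0.106, 0.001], [-0.001, 0.0, -1.0]]
wrist_force: [-0.6, 1.1, -0.3]
gripper_width: 0.702
```

```bash
python3 -c "
from h import *
go(.466,.2172,.17)
cv2.imwrite('pics/t3.png',cams.capture('scene')[:,:,::-1])"
```

```text
d [-0.0444  0.1792  0.0078] w [ 0.01  0.04 -0.  ] |d| 0.185 j [ 27.6  27.    1.8  -0.  -64.8 -33.7] f [-0.6  1.1 -0.3] g 0.702 t 8.8
```

View pics/t3.png

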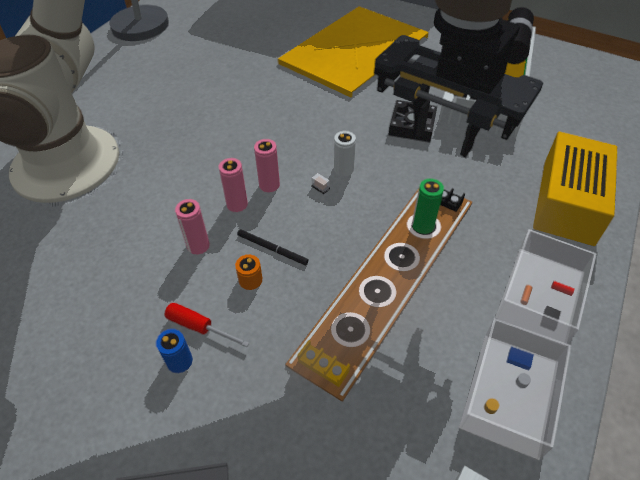

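drive_tool(deltas=[{"dx": -0.01,"dy": 0.04,"dz": 0.002,"wx": 0,"wy": 0,"wz": 0},{"dx": -0.02,"dy": 0.08,"dz": 0.004,"wx": 0,"wy": 0,"wz": 0},{"dx": -0.03,"dy": 0.12,"dz": 0.006,"wx": 0,"wy": 0,"wz": 0},{"dx": -0.04,"dy": 0.16,"dz": 0.007,"wx": 0,"wy": 0,"wz": 0},{"dx": -0.0444,"dy": 0.1792,"dz": 0.008,"wx": 0,"wy": 0,"wz": 0},{"dx": -0.0444,"dy": 0.1792,"dz": 0.008,"wx": 0,"wy": 0,"wz": 0},{"dx": -0.0444,"dy": 0.1792,"dz": 0.008,"wx": 0,"wy": 0,"wz": 0},{"dx": -0.0444,"dy": 0.1792,"dz": 0.008,"wx": 0,"wy": 0,"wz": 0},{"dx": -0.0444,"dy": 0.1792,"dz": 0.008,"wx": 0,"wy": 0,"wz": 0},{"dx": -0.0444,"dy": 0.1792,"dz": 0.008,"wx": 0,"wy": 0,"wz": 0},{"dx": -0.0444,"dy": 0.1792,"dz": 0.008,"wx": 0,"wy": 0,"wz": 0}])

```text
time_s: 9.95
tcp_pos: [0.4667, 0.2168, 0.1696]
ee_rot: [[-0.107, -0.994, -0.0], [-0.994, 0.107, -0.0], [0.0, 0.0, -1.0]]
wrist_force: [-0.9, -1.4, -0.5]
gripper_width: 0.699
```

```bash
python3 -c "
from h import *
go(.466,.2172,.036)"
```

```text
d [-0.0003  0.0007  0.1336] w [ 0.01 -0.02 -0.03] |d| 0.134 j [ 43.   14.1 -19.4   0.  -56.6 -49.1] f [-0.9 -1.4 -0.5] g 0.699 t 9.95
```

drive_tool(deltas=[{"dx": 0,"dy": 0,"dz": 0.02,"wx": 0,"wy": 0,"wz": 0},{"dx": 0,"dy": 0,"dz": 0.05,"wx": 0,"wy": 0,"wz": 0},{"dx": 0,"dy": 0,"dz": 0.08,"wx": 0,"wy": 0,"wz": 0},{"dx": 0,"dy": 0,"dz": 0.11,"wx": 0,"wy": 0,"wz": 0},{"dx": 0,"dy": 0,"dz": 0.128,"wx": 0,"wy": 0,"wz": 0},{"dx": 0,"dy": 0,"dz": 0.1336,"wx": 0,"wy": 0,"wz": 0},{"dx": 0,"dy": 0,"dz": 0.1336,"wx": 0,"wy": 0,"wz": 0},{"dx": 0,"dy": 0,"dz": 0.1336,"wx": 0,"wy": 0,"wz": 0},{"dx": 0,"dy": 0,"dz": 0.1336,"wx": 0,"wy": 0,"wz": 0},{"dx": 0,"dy": 0,"dz": 0.1336,"wx": 0,"wy": 0,"wz": 0}])

```text
time_s: 10.95
tcp_pos: [0.4668, 0.2176, 0.0373]
ee_rot: [[-0.106, -0.994, 0.002], [-0.994, 0.106, 0.001], [-0.002, -0.002, -1.0]]
wrist_force: [-0.3, 0.1, 0.3]
gripper_width: 0.7
```

drive_tool(deltas=[{"dx": 0,"dy": 0,"dz": 0,"wx": 0,"wy": 0,"wz": 0},{"dx": 0,"dy": 0,"dz": 0,"wx": 0,"wy": 0,"wz": 0},{"dx": 0,"dy": 0,"dz": 0,"wx": 0,"wy": 0,"wz": 0},{"dx": 0,"dy": 0,"dz": 0,"wx": 0,"wy": 0,"wz": 0},{"dx": 0,"dy": 0,"dz": 0,"wx": 0,"wy": 0,"wz": 0},{"dx": 0,"dy": 0,"dz": 0,"wx": 0,"wy": 0,"wz": 0},{"dx": 0,"dy": 0,"dz": 0,"wx": 0,"wy": 0,"wz": 0},{"dx": 0,"dy": 0,"dz": 0,"wx": 0,"wy": 0,"wz": 0}], gripper=0.2)

```text
time_s: 11.75
tcp_pos: [0.4664, 0.2172, 0.0363]
ee_rot: [[-0.106, -0.994, 0.0], [-0.994, 0.106, 0.0], [-0.0, -0.0, -1.0]]
wrist_force: [0.3, -0.7, 0.6]
gripper_width: 0.404
```

drive_tool(deltas=[{"dx": 0,"dy": 0,"dz": -0.008,"wx": 0,"wy": 0,"wz": 0},{"dx": 0,"dy": 0,"dz": -0.025,"wx": 0,"wy": 0,"wz": 0},{"dx": 0,"dy": 0,"dz": -0.05,"wx": 0,"wy": 0,"wz": 0},{"dx": 0,"dy": 0,"dz": -0.08,"wx": 0,"wy": 0,"wz": 0},{"dx": 0,"dy": 0,"dz": -0.11,"wx": 0,"wy": 0,"wz": 0},{"dx": 0,"dy": 0,"dz": -0.13,"wx": 0,"wy": 0,"wz": 0},{"dx": 0,"dy": 0,"dz": -0.13,"wx": 0,"wy": 0,"wz": 0},{"dx": 0,"dy": 0,"dz": -0.13,"wx": 0,"wy": 0,"wz": 0}])

```text
time_s: 12.55
tcp_pos: [0.4657, 0.2169, 0.1661]
ee_rot: [[-0.106, -0.994, -0.001], [-0.994, 0.106, 0.0], [-0.0, 0.001, -1.0]]
wrist_force: [0.2, 1.0, -1.3]
gripper_width: 0.406
```

```bash
python3 -c "
from h import *
go(.6319,.0782,.16)"
```

```text
d [ 0.1202 -0.18    0.006 ] w [ 0.03  0.02 -0.01] |d| 0.217 j [ 43.1  14.2 -19.8  -0.  -56.1 -49.2] f [ 0.2  1.  -1.3] g 0.406 t 12.55
```

drive_tool(deltas=[{"dx": 0.01,"dy": -0.015,"dz": 0,"wx": 0,"wy": 0,"wz": 0},{"dx": 0.026,"dy": -0.039,"dz": 0,"wx": 0,"wy": 0,"wz": 0},{"dx": 0.045,"dy": -0.068,"dz": 0,"wx": 0,"wy": 0,"wz": 0},{"dx": 0.065,"dy": -0.098,"dz": 0,"wx": 0,"wy": 0,"wz": 0},{"dx": 0.085,"dy": -0.128,"dz": 0.002,"wx": 0,"wy": 0,"wz": 0},{"dx": 0.104,"dy": -0.156,"dz": 0.004,"wx": 0,"wy": 0,"wz": 0},{"dx": 0.116,"dy": -0.174,"dz": 0.006,"wx": 0,"wy": 0,"wz": 0},{"dx": 0.1202,"dy": -0.18,"dz": 0.006,"wx": 0,"wy": 0,"wz": 0},{"dx": 0.1202,"dy": -0.18,"dz": 0.006,"wx": 0,"wy": 0,"wz": 0},{"dx": 0.1202,"dy": -0.18,"dz": 0.006,"wx": 0,"wy": 0,"wz": 0},{"dx": 0.1202,"dy": -0.18,"dz": 0.006,"wx": 0,"wy": 0,"wz": 0},{"dx": 0.1202,"dy": -0.18,"dz": 0.006,"wx": 0,"wy": 0,"wz": 0},{"dx": 0.1202,"dy": -0.18,"dz": 0.006,"wx": 0,"wy": 0,"wz": 0},{"dx": 0.1202,"dy": -0.18,"dz": 0.006,"wx": 0,"wy": 0,"wz": 0}])

```text
time_s: 13.95
tcp_pos: [0.6323, 0.0789, 0.1606]
ee_rot: [[-0.105, -0.994, 0.0], [-0.994, 0.105, 0.0], [-0.0, -0.0, -1.0]]
wrist_force: [-0.3, 0.1, -1.4]
gripper_width: 0.397
```

```bash
python3 -c "
from h import *
go(.6319,.0782,.0423)"
```

```text
d [0.0008 0.0004 0.1183] w [-0.02  0.01  0.05] |d| 0.118 j [ 21.6  25.9  -2.7  -0.  -61.4 -27.7] f [-0.3  0.1 -1.4] g 0.397 t 13.95
```

drive_tool(deltas=[{"dx": 0.0008,"dy": 0.0004,"dz": 0.015,"wx": 0,"wy": 0,"wz": 0},{"dx": 0.0008,"dy": 0.0004,"dz": 0.04,"wx": 0,"wy": 0,"wz": 0},{"dx": 0.0008,"dy": 0.0004,"dz": 0.07,"wx": 0,"wy": 0,"wz": 0},{"dx": 0.0008,"dy": 0.0004,"dz": 0.095,"wx": 0,"wy": 0,"wz": 0},{"dx": 0.0008,"dy": 0.0004,"dz": 0.11,"wx": 0,"wy": 0,"wz": 0},{"dx": 0.0008,"dy": 0.0004,"dz": 0.115,"wx": 0,"wy": 0,"wz": 0},{"dx": 0.0008,"dy": 0.0004,"dz": 0.115,"wx": 0,"wy": 0,"wz": 0},{"dx": 0.0008,"dy": 0.0004,"dz": 0.115,"wx": 0,"wy": 0,"wz": 0},{"dx": 0.0008,"dy": 0.0004,"dz": 0.115,"wx": 0,"wy": 0,"wz": 0},{"dx": 0.0008,"dy": 0.0004,"dz": 0.115,"wx": 0,"wy": 0,"wz": 0},{"dx": 0.0008,"dy": 0.0004,"dz": 0.115,"wx": 0,"wy": 0,"wz": 0},{"dx": 0.0008,"dy": 0.0004,"dz": 0.115,"wx": 0,"wy": 0,"wz": 0}])

```text
time_s: 15.15
tcp_pos: [0.6322, 0.0778, 0.0456]
ee_rot: [[-0.106, -0.994, 0.001], [-0.994, 0.106, 0.0], [-0.0, -0.001, -1.0]]
wrist_force: [0.5, -0.0, -1.6]
gripper_width: 0.405
```

```bash
python3 -c "
from h import *
go(.6319,.0782,.0421)"
```

```text
d [-0.0004  0.0003  0.0035] w [-0.03  0.02  0.02] |d| 0.004 j [ 21.5  32.6  -9.7   0.  -47.6 -27.6] f [ 0.5 -0.  -1.6] g 0.405 t 15.15
```

drive_tool(deltas=[{"dx": -0.0004,"dy": 0,"dz": 0.001,"wx": 0,"wy": 0,"wz": 0},{"dx": -0.0004,"dy": 0,"dz": 0.002,"wx": 0,"wy": 0,"wz": 0},{"dx": -0.0004,"dy": 0,"dz": 0.0033,"wx": 0,"wy": 0,"wz": 0},{"dx": -0.0004,"dy": 0,"dz": 0.0033,"wx": 0,"wy": 0,"wz": 0},{"dx": -0.0004,"dy": 0,"dz": 0.0033,"wx": 0,"wy": 0,"wz": 0},{"dx": -0.0004,"dy": 0,"dz": 0.0033,"wx": 0,"wy": 0,"wz": 0},{"dx": -0.0004,"dy": 0,"dz": 0.0033,"wx": 0,"wy": 0,"wz": 0},{"dx": -0.0004,"dy": 0,"dz": 0.0033,"wx": 0,"wy": 0,"wz": 0}])

```text
time_s: 15.95
tcp_pos: [0.6321, 0.0782, 0.0423]
ee_rot: [[-0.106, -0.994, 0.0], [-0.994, 0.106, -0.0], [0.0, -0.0, -1.0]]
wrist_force: [-1.5, 0.8, 3.8]
gripper_width: 0.405
```

```bash
python3 -c "
from h import *
go(.6319,.0782,.0421)"
```

```text
d [-0.      0.0002  0.0002] w [-0.01 -0.    0.02] |d| 0.0 j [ 21.6  32.9  -9.9   0.  -47.2 -27.7] f [-1.5  0.8  3.8] g 0.405 t 15.95
```

Seated (contact 3.8 N); release and rise.

drive_tool(deltas=[{"dx": 0,"dy": 0,"dz": 0,"wx": 0,"wy": 0,"wz": 0},{"dx": 0,"dy": 0,"dz": 0,"wx": 0,"wy": 0,"wz": 0},{"dx": 0,"dy": 0,"dz": 0,"wx": 0,"wy": 0,"wz": 0},{"dx": 0,"dy": 0,"dz": 0,"wx": 0,"wy": 0,"wz": 0},{"dx": 0,"dy": 0,"dz": 0,"wx": 0,"wy": 0,"wz": 0},{"dx": 0,"dy": 0,"dz": 0,"wx": 0,"wy": 0,"wz": 0},{"dx": 0,"dy": 0,"dz": -0.03,"wx": 0,"wy": 0,"wz": 0},{"dx": 0,"dy": 0,"dz": -0.06,"wx": 0,"wy": 0,"wz": 0},{"dx": 0,"dy": 0,"dz": -0.1,"wx": 0,"wy": 0,"wz": 0},{"dx": 0,"dy": 0,"dz": -0.12,"wx": 0,"wy": 0,"wz": 0},{"dx": 0,"dy": 0,"dz": -0.12,"wx": 0,"wy": 0,"wz": 0},{"dx": 0,"dy": 0,"dz": -0.12,"wx": 0,"wy": 0,"wz": 0}], gripper=0.7)

```text
time_s: 17.15
tcp_pos: [0.6317, 0.0782, 0.1619]
ee_rot: [[-0.106, -0.994, -0.0], [-0.994, 0.106, 0.001], [-0.001, 0.0, -1.0]]
wrist_force: [-0.5, -0.2, 0.7]
gripper_width: 0.705
```

```bash
python3 -c "
from h import *
go(.431,-.2176,.16)"
```

```text
d [0.3155 0.1681 0.0017] w [ 0.01  0.04 -0.01] |d| 0.357 j [ 21.6  25.7  -2.7  -0.  -61.5 -27.7] f [-0.5 -0.2  0.7] g 0.705 t 17.15
```

drive_tool(deltas=[{"dx": 0.035,"dy": 0.019,"dz": 0,"wx": 0,"wy": 0,"wz": 0},{"dx": 0.07,"dy": 0.037,"dz": 0,"wx": 0,"wy": 0,"wz": 0},{"dx": 0.105,"dy": 0.056,"dz": 0,"wx": 0,"wy": 0,"wz": 0},{"dx": 0.14,"dy": 0.075,"dz": 0,"wx": 0,"wy": 0,"wz": 0},{"dx": 0.175,"dy": 0.093,"dz": 0,"wx": 0,"wy": 0,"wz": 0},{"dx": 0.21,"dy": 0.112,"dz": 0,"wx": 0,"wy": 0,"wz": 0},{"dx": 0.245,"dy": 0.131,"dz": 0,"wx": 0,"wy": 0,"wz": 0},{"dx": 0.28,"dy": 0.15,"dz": 0,"wx": 0,"wy": 0,"wz": 0},{"dx": 0.305,"dy": 0.163,"dz": 0,"wx": 0,"wy": 0,"wz": 0},{"dx": 0.3155,"dy": 0.168,"dz": 0,"wx": 0,"wy": 0,"wz": 0},{"dx": 0.3155,"dy": 0.168,"dz": 0,"wx": 0,"wy": 0,"wz": 0},{"dx": 0.3155,"dy": 0.168,"dz": 0,"wx": 0,"wy": 0,"wz": 0},{"dx": 0.3155,"dy": 0.168,"dz": 0,"wx": 0,"wy": 0,"wz": 0},{"dx": 0.3155,"dy": 0.168,"dz": 0,"wx": 0,"wy": 0,"wz": 0},{"dx": 0.3155,"dy": 0.168,"dz": 0,"wx": 0,"wy": 0,"wz": 0},{"dx": 0.3155,"dy": 0.168,"dz": 0,"wx": 0,"wy": 0,"wz": 0}])

```text
time_s: 18.75
tcp_pos: [0.4319, -0.2174, 0.1619]
ee_rot: [[-0.105, -0.994, 0.0], [-0.994, 0.105, 0.0], [-0.0, 0.0, -1.0]]
wrist_force: [-0.0, 0.3, -0.1]
gripper_width: 0.699
```

```bash
python3 -c "
from h import *
go(.431,-.2176,.024)
cv2.imwrite('pics/t4.png',cams.capture('scene')[:,:,::-1])"
```

```text
d [0.0003 0.0008 0.1379] w [0.   0.   0.07] |d| 0.138 j [ -7.4  11.6 -24.   -0.  -54.4   1.4] f [-0.   0.3 -0.1] g 0.699 t 18.75
```

View pics/t4.png

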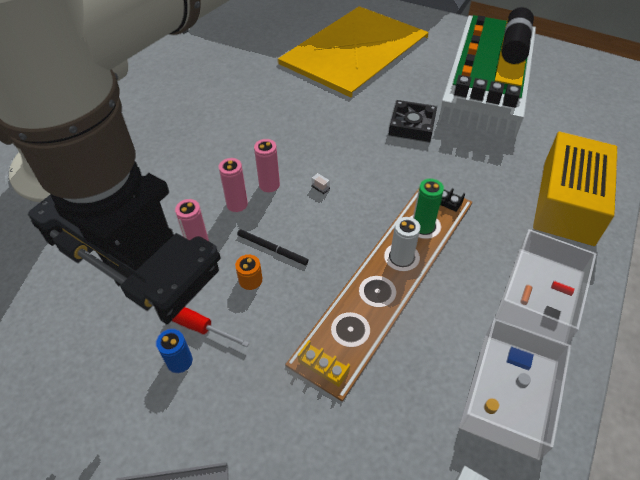

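drive_tool(deltas=[{"dx": 0.0003,"dy": 0.0006,"dz": 0.02,"wx": 0,"wy": 0,"wz": 0},{"dx": 0.0003,"dy": 0.0006,"dz": 0.05,"wx": 0,"wy": 0,"wz": 0},{"dx": 0.0003,"dy": 0.0006,"dz": 0.08,"wx": 0,"wy": 0,"wz": 0},{"dx": 0.0003,"dy": 0.0006,"dz": 0.11,"wx": 0,"wy": 0,"wz": 0},{"dx": 0.0003,"dy": 0.0006,"dz": 0.13,"wx": 0,"wy": 0,"wz": 0},{"dx": 0.0003,"dy": 0.0006,"dz": 0.138,"wx": 0,"wy": 0,"wz": 0},{"dx": 0.0003,"dy": 0.0006,"dz": 0.138,"wx": 0,"wy": 0,"wz": 0},{"dx": 0.0003,"dy": 0.0006,"dz": 0.138,"wx": 0,"wy": 0,"wz": 0},{"dx": 0.0003,"dy": 0.0006,"dz": 0.138,"wx": 0,"wy": 0,"wz": 0},{"dx": 0.0003,"dy": 0.0006,"dz": 0.138,"wx": 0,"wy": 0,"wz": 0}])

```text
time_s: 19.8
tcp_pos: [0.4318, -0.2181, 0.025]
ee_rot: [[-0.106, -0.994, 0.002], [-0.994, 0.106, -0.0], [0.0, -0.002, -1.0]]
wrist_force: [-0.1, -1.2, 0.2]
gripper_width: 0.702
```

drive_tool(deltas=[{"dx": 0,"dy": 0,"dz": 0,"wx": 0,"wy": 0,"wz": 0},{"dx": 0,"dy": 0,"dz": 0,"wx": 0,"wy": 0,"wz": 0},{"dx": 0,"dy": 0,"dz": 0,"wx": 0,"wy": 0,"wz": 0},{"dx": 0,"dy": 0,"dz": 0,"wx": 0,"wy": 0,"wz": 0},{"dx": 0,"dy": 0,"dz": 0,"wx": 0,"wy": 0,"wz": 0},{"dx": 0,"dy": 0,"dz": 0,"wx": 0,"wy": 0,"wz": 0},{"dx": 0,"dy": 0,"dz": 0,"wx": 0,"wy": 0,"wz": 0},{"dx": 0,"dy": 0,"dz": 0,"wx": 0,"wy": 0,"wz": 0}], gripper=0.2)

```text
time_s: 20.6
tcp_pos: [0.4313, -0.218, 0.0241]
ee_rot: [[-0.106, -0.994, 0.001], [-0.994, 0.106, -0.0], [0.0, -0.001, -1.0]]
wrist_force: [0.3, 0.2, 1.1]
gripper_width: 0.404
```

drive_tool(deltas=[{"dx": 0,"dy": 0,"dz": -0.008,"wx": 0,"wy": 0,"wz": 0},{"dx": 0,"dy": 0,"dz": -0.025,"wx": 0,"wy": 0,"wz": 0},{"dx": 0,"dy": 0,"dz": -0.05,"wx": 0,"wy": 0,"wz": 0},{"dx": 0,"dy": 0,"dz": -0.08,"wx": 0,"wy": 0,"wz": 0},{"dx": 0,"dy": 0,"dz": -0.11,"wx": 0,"wy": 0,"wz": 0},{"dx": 0,"dy": 0,"dz": -0.13,"wx": 0,"wy": 0,"wz": 0},{"dx": 0,"dy": 0,"dz": -0.13,"wx": 0,"wy": 0,"wz": 0},{"dx": 0,"dy": 0,"dz": -0.13,"wx": 0,"wy": 0,"wz": 0}])

```text
time_s: 21.4
tcp_pos: [0.4303, -0.2177, 0.1538]
ee_rot: [[-0.106, -0.994, -0.0], [-0.994, 0.106, 0.001], [-0.001, 0.0, -1.0]]
wrist_force: [-0.7, -0.5, -1.1]
gripper_width: 0.405
```

```bash
python3 -c "
from h import *
go(.6239,.0037,.15)"
```

```text
d [-0.2408 -0.169   0.0039] w [ 0.02  0.04 -0.01] |d| 0.294 j [ -7.5  12.  -24.8  -0.  -53.2   1.4] f [-0.7 -0.5 -1.1] g 0.405 t 21.4
```

drive_tool(deltas=[{"dx": -0.012,"dy": -0.009,"dz": 0,"wx": 0,"wy": 0,"wz": 0},{"dx": -0.036,"dy": -0.025,"dz": 0,"wx": 0,"wy": 0,"wz": 0},{"dx": -0.064,"dy": -0.045,"dz": 0,"wx": 0,"wy": 0,"wz": 0},{"dx": -0.092,"dy": -0.065,"dz": 0,"wx": 0,"wy": 0,"wz": 0},{"dx": -0.12,"dy": -0.085,"dz": 0,"wx": 0,"wy": 0,"wz": 0},{"dx": -0.15,"dy": -0.105,"dz": 0,"wx": 0,"wy": 0,"wz": 0},{"dx": -0.18,"dy": -0.127,"dz": 0.002,"wx": 0,"wy": 0,"wz": 0},{"dx": -0.21,"dy": -0.148,"dz": 0.004,"wx": 0,"wy": 0,"wz": 0},{"dx": -0.232,"dy": -0.163,"dz": 0.004,"wx": 0,"wy": 0,"wz": 0},{"dx": -0.2405,"dy": -0.169,"dz": 0.004,"wx": 0,"wy": 0,"wz": 0},{"dx": -0.2405,"dy": -0.169,"dz": 0.004,"wx": 0,"wy": 0,"wz": 0},{"dx": -0.2405,"dy": -0.169,"dz": 0.004,"wx": 0,"wy": 0,"wz": 0},{"dx": -0.2405,"dy": -0.169,"dz": 0.004,"wx": 0,"wy": 0,"wz": 0},{"dx": -0.2405,"dy": -0.169,"dz": 0.004,"wx": 0,"wy": 0,"wz": 0},{"dx": -0.2405,"dy": -0.169,"dz": 0.004,"wx": 0,"wy": 0,"wz": 0},{"dx": -0.2405,"dy": -0.169,"dz": 0.004,"wx": 0,"wy": 0,"wz": 0}])

```text
time_s: 23.0
tcp_pos: [0.6243, 0.0028, 0.1503]
ee_rot: [[-0.107, -0.994, 0.0], [-0.994, 0.107, 0.0], [-0.0, -0.0, -1.0]]
wrist_force: [-0.0, -0.3, -1.5]
gripper_width: 0.403
```

```bash
python3 -c "
from h import *
go(.6239,.0035,.0301)"
```

```text
d [-0.0007  0.0005  0.1202] w [-0.02  0.01 -0.03] |d| 0.12 j [ 15.1  25.2  -5.4  -0.  -59.3 -21.2] f [-0.  -0.3 -1.5] g 0.403 t 23.0
```

drive_tool(deltas=[{"dx": -0.0005,"dy": 0.0004,"dz": 0.015,"wx": 0,"wy": 0,"wz": 0},{"dx": -0.0005,"dy": 0.0004,"dz": 0.04,"wx": 0,"wy": 0,"wz": 0},{"dx": -0.0005,"dy": 0.0004,"dz": 0.07,"wx": 0,"wy": 0,"wz": 0},{"dx": -0.0005,"dy": 0.0004,"dz": 0.095,"wx": 0,"wy": 0,"wz": 0},{"dx": -0.0005,"dy": 0.0004,"dz": 0.11,"wx": 0,"wy": 0,"wz": 0},{"dx": -0.0005,"dy": 0.0004,"dz": 0.117,"wx": 0,"wy": 0,"wz": 0},{"dx": -0.0005,"dy": 0.0004,"dz": 0.117,"wx": 0,"wy": 0,"wz": 0},{"dx": -0.0005,"dy": 0.0004,"dz": 0.117,"wx": 0,"wy": 0,"wz": 0},{"dx": -0.0005,"dy": 0.0004,"dz": 0.117,"wx": 0,"wy": 0,"wz": 0},{"dx": -0.0005,"dy": 0.0004,"dz": 0.117,"wx": 0,"wy": 0,"wz": 0},{"dx": -0.0005,"dy": 0.0004,"dz": 0.117,"wx": 0,"wy": 0,"wz": 0},{"dx": -0.0005,"dy": 0.0004,"dz": 0.117,"wx": 0,"wy": 0,"wz": 0}])

```text
time_s: 24.2
tcp_pos: [0.6243, 0.0038, 0.0334]
ee_rot: [[-0.106, -0.994, 0.001], [-0.994, 0.106, 0.0], [-0.0, -0.001, -1.0]]
wrist_force: [-0.4, 0.4, -0.6]
gripper_width: 0.405
```

```bash
python3 -c "
from h import *
go(.6239,.0035,.0299)"
```

```text
d [0.0004 0.0004 0.0035] w [-0.04  0.01  0.02] |d| 0.004 j [ 15.2  32.5 -12.2   0.  -45.2 -21.3] f [-0.4  0.4 -0.6] g 0.405 t 24.2
```

drive_tool(deltas=[{"dx": 0.0003,"dy": 0.0002,"dz": 0.001,"wx": 0,"wy": 0,"wz": 0},{"dx": 0.0003,"dy": 0.0002,"dz": 0.002,"wx": 0,"wy": 0,"wz": 0},{"dx": 0.0003,"dy": 0.0002,"dz": 0.0033,"wx": 0,"wy": 0,"wz": 0},{"dx": 0.0003,"dy": 0.0002,"dz": 0.0033,"wx": 0,"wy": 0,"wz": 0},{"dx": 0.0003,"dy": 0.0002,"dz": 0.0033,"wx": 0,"wy": 0,"wz": 0},{"dx": 0.0003,"dy": 0.0002,"dz": 0.0033,"wx": 0,"wy": 0,"wz": 0},{"dx": 0.0003,"dy": 0.0002,"dz": 0.0033,"wx": 0,"wy": 0,"wz": 0},{"dx": 0.0003,"dy": 0.0002,"dz": 0.0033,"wx": 0,"wy": 0,"wz": 0}])

```text
time_s: 25.0
tcp_pos: [0.6239, 0.0035, 0.0301]
ee_rot: [[-0.106, -0.994, 0.0], [-0.994, 0.106, -0.0], [0.0, -0.0, -1.0]]
wrist_force: [-1.5, 0.4, 4.7]
gripper_width: 0.403
```

```bash
python3 -c "
from h import *
go(.6239,.0035,.0299)"
```

```text
d [-0.      0.      0.0002] w [-0.   -0.    0.03] |d| 0.0 j [ 15.2  32.8 -12.4   0.  -44.8 -21.2] f [-1.5  0.4  4.7] g 0.403 t 25.0
```

drive_tool(deltas=[{"dx": 0,"dy": 0,"dz": 0,"wx": 0,"wy": 0,"wz": 0},{"dx": 0,"dy": 0,"dz": 0,"wx": 0,"wy": 0,"wz": 0},{"dx": 0,"dy": 0,"dz": 0,"wx": 0,"wy": 0,"wz": 0},{"dx": 0,"dy": 0,"dz": 0,"wx": 0,"wy": 0,"wz": 0},{"dx": 0,"dy": 0,"dz": 0,"wx": 0,"wy": 0,"wz": 0},{"dx": 0,"dy": 0,"dz": 0,"wx": 0,"wy": 0,"wz": 0},{"dx": 0,"dy": 0,"dz": -0.03,"wx": 0,"wy": 0,"wz": 0},{"dx": 0,"dy": 0,"dz": -0.06,"wx": 0,"wy": 0,"wz": 0},{"dx": 0,"dy": 0,"dz": -0.1,"wx": 0,"wy": 0,"wz": 0},{"dx": 0,"dy": 0,"dz": -0.12,"wx": 0,"wy": 0,"wz": 0},{"dx": 0,"dy": 0,"dz": -0.12,"wx": 0,"wy": 0,"wz": 0},{"dx": 0,"dy": 0,"dz": -0.12,"wx": 0,"wy": 0,"wz": 0}], gripper=0.7)

```text
time_s: 26.2
tcp_pos: [0.6236, 0.0036, 0.1496]
ee_rot: [[-0.106, -0.994, 0.0], [-0.994, 0.106, 0.001], [-0.001, 0.0, -1.0]]
wrist_force: [-0.8, 0.2, -1.5]
gripper_width: 0.697
```

```bash
python3 -c "
from h import *
go(.4463,-.0607,.14,115)"
```

```text
d [0.0828 0.1694 0.0095] w [2.000e-02 3.000e-02 5.889e+01] |d| 0.189 j [ 15.2  25.2  -5.6  -0.  -59.2 -21.2] f [-0.8  0.2 -1.5] g 0.697 t 26.2
```

drive_tool(deltas=[{"dx": 0.01,"dy": 0.021,"dz": 0.001,"wx": 0,"wy": 0,"wz": 7},{"dx": 0.02,"dy": 0.042,"dz": 0.002,"wx": 0,"wy": 0,"wz": 14},{"dx": 0.03,"dy": 0.063,"dz": 0.003,"wx": 0,"wy": 0,"wz": 21},{"dx": 0.04,"dy": 0.084,"dz": 0.004,"wx": 0,"wy": 0,"wz": 28},{"dx": 0.05,"dy": 0.105,"dz": 0.005,"wx": 0,"wy": 0,"wz": 35},{"dx": 0.06,"dy": 0.126,"dz": 0.006,"wx": 0,"wy": 0,"wz": 42},{"dx": 0.07,"dy": 0.147,"dz": 0.007,"wx": 0,"wy": 0,"wz": 49},{"dx": 0.08,"dy": 0.165,"dz": 0.008,"wx": 0,"wy": 0,"wz": 55},{"dx": 0.0828,"dy": 0.1694,"dz": 0.0095,"wx": 0,"wy": 0,"wz": 58.9},{"dx": 0.0828,"dy": 0.1694,"dz": 0.0095,"wx": 0,"wy": 0,"wz": 58.9},{"dx": 0.0828,"dy": 0.1694,"dz": 0.0095,"wx": 0,"wy": 0,"wz": 58.9},{"dx": 0.0828,"dy": 0.1694,"dz": 0.0095,"wx": 0,"wy": 0,"wz": 58.9},{"dx": 0.0828,"dy": 0.1694,"dz": 0.0095,"wx": 0,"wy": 0,"wz": 58.9},{"dx": 0.0828,"dy": 0.1694,"dz": 0.0095,"wx": 0,"wy": 0,"wz": 58.9},{"dx": 0.0828,"dy": 0.1694,"dz": 0.0095,"wx": 0,"wy": 0,"wz": 58.9}])

```text
time_s: 27.7
tcp_pos: [0.4469, -0.0608, 0.1401]
ee_rot: [[-0.906, -0.423, -0.0], [-0.423, 0.906, 0.0], [0.0, 0.0, -1.0]]
wrist_force: [-0.3, -0.3, 0.5]
gripper_width: 0.699
```

```bash
python3 -c "
from h import *
go(.4463,-.0607,.0095,115)
cv2.imwrite('pics/t5.png',cams.capture('scene')[:,:,::-1])"
```

```text
d [0.0005 0.0003 0.1306] w [ 0.   -0.    0.03] |d| 0.131 j [ 13.   10.  -29.9  -0.  -50.1 -78. ] f [-0.3 -0.3  0.5] g 0.699 t 27.7
```

View pics/t5.png

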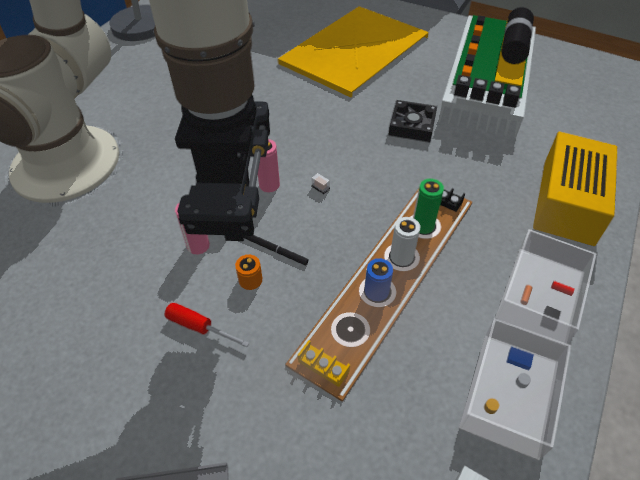

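drive_tool(deltas=[{"dx": 0.0003,"dy": 0,"dz": 0.02,"wx": 0,"wy": 0,"wz": 0},{"dx": 0.0003,"dy": 0,"dz": 0.05,"wx": 0,"wy": 0,"wz": 0},{"dx": 0.0003,"dy": 0,"dz": 0.08,"wx": 0,"wy": 0,"wz": 0},{"dx": 0.0003,"dy": 0,"dz": 0.105,"wx": 0,"wy": 0,"wz": 0},{"dx": 0.0003,"dy": 0,"dz": 0.122,"wx": 0,"wy": 0,"wz": 0},{"dx": 0.0003,"dy": 0,"dz": 0.13,"wx": 0,"wy": 0,"wz": 0},{"dx": 0.0003,"dy": 0,"dz": 0.13,"wx": 0,"wy": 0,"wz": 0},{"dx": 0.0003,"dy": 0,"dz": 0.13,"wx": 0,"wy": 0,"wz": 0},{"dx": 0.0003,"dy": 0,"dz": 0.13,"wx": 0,"wy": 0,"wz": 0},{"dx": 0.0003,"dy": 0,"dz": 0.13,"wx": 0,"wy": 0,"wz": 0}])

```text
time_s: 28.75
tcp_pos: [0.4471, -0.0609, 0.011]
ee_rot: [[-0.906, -0.423, 0.002], [-0.423, 0.906, 0.0], [-0.002, -0.0, -1.0]]
wrist_force: [-1.0, 0.7, -0.2]
gripper_width: 0.701
```

drive_tool(deltas=[{"dx": 0,"dy": 0,"dz": 0,"wx": 0,"wy": 0,"wz": 0},{"dx": 0,"dy": 0,"dz": 0,"wx": 0,"wy": 0,"wz": 0},{"dx": 0,"dy": 0,"dz": 0,"wx": 0,"wy": 0,"wz": 0},{"dx": 0,"dy": 0,"dz": 0,"wx": 0,"wy": 0,"wz": 0},{"dx": 0,"dy": 0,"dz": 0,"wx": 0,"wy": 0,"wz": 0},{"dx": 0,"dy": 0,"dz": 0,"wx": 0,"wy": 0,"wz": 0},{"dx": 0,"dy": 0,"dz": 0,"wx": 0,"wy": 0,"wz": 0},{"dx": 0,"dy": 0,"dz": 0,"wx": 0,"wy": 0,"wz": 0}], gripper=0.2)

```text
time_s: 29.55
tcp_pos: [0.4464, -0.061, 0.0102]
ee_rot: [[-0.906, -0.423, 0.0], [-0.423, 0.906, -0.0], [-0.0, -0.0, -1.0]]
wrist_force: [-0.5, -0.5, 2.1]
gripper_width: 0.407
```

drive_tool(deltas=[{"dx": 0,"dy": 0,"dz": -0.008,"wx": 0,"wy": 0,"wz": 0},{"dx": 0,"dy": 0,"dz": -0.025,"wx": 0,"wy": 0,"wz": 0},{"dx": 0,"dy": 0,"dz": -0.05,"wx": 0,"wy": 0,"wz": 0},{"dx": 0,"dy": 0,"dz": -0.08,"wx": 0,"wy": 0,"wz": 0},{"dx": 0,"dy": 0,"dz": -0.11,"wx": 0,"wy": 0,"wz": 0},{"dx": 0,"dy": 0,"dz": -0.13,"wx": 0,"wy": 0,"wz": 0},{"dx": 0,"dy": 0,"dz": -0.13,"wx": 0,"wy": 0,"wz": 0},{"dx": 0,"dy": 0,"dz": -0.13,"wx": 0,"wy": 0,"wz": 0}])

```text
time_s: 30.35
tcp_pos: [0.446, -0.0609, 0.1402]
ee_rot: [[-0.906, -0.422, 0.0], [-0.422, 0.906, 0.001], [-0.001, 0.0, -1.0]]
wrist_force: [-0.2, 0.1, -1.1]
gripper_width: 0.405
```

```bash
python3 -c "
from h import *
go(.616,-.0709,.14)"
```

```text
d [-0.1499 -0.0808  0.0003] w [ 0.000e+00  4.000e-02 -5.891e+01] |d| 0.17 j [ 13.    9.9 -30.   -0.  -50.1 -78. ] f [-0.2  0.1 -1.1] g 0.405 t 30.35
```

drive_tool(deltas=[{"dx": -0.008,"dy": -0.004,"dz": 0,"wx": 0,"wy": 0,"wz": -3},{"dx": -0.023,"dy": -0.012,"dz": 0,"wx": 0,"wy": 0,"wz": -9},{"dx": -0.041,"dy": -0.022,"dz": 0,"wx": 0,"wy": 0,"wz": -16},{"dx": -0.059,"dy": -0.032,"dz": 0,"wx": 0,"wy": 0,"wz": -23},{"dx": -0.077,"dy": -0.042,"dz": 0,"wx": 0,"wy": 0,"wz": -30},{"dx": -0.095,"dy": -0.052,"dz": 0,"wx": 0,"wy": 0,"wz": -37},{"dx": -0.113,"dy": -0.061,"dz": 0,"wx": 0,"wy": 0,"wz": -44},{"dx": -0.13,"dy": -0.07,"dz": 0,"wx": 0,"wy": 0,"wz": -51},{"dx": -0.144,"dy": -0.078,"dz": 0,"wx": 0,"wy": 0,"wz": -56},{"dx": -0.1499,"dy": -0.0808,"dz": 0,"wx": 0,"wy": 0,"wz": -58.9},{"dx": -0.1499,"dy": -0.0808,"dz": 0,"wx": 0,"wy": 0,"wz": -58.9},{"dx": -0.1499,"dy": -0.0808,"dz": 0,"wx": 0,"wy": 0,"wz": -58.9},{"dx": -0.1499,"dy": -0.0808,"dz": 0,"wx": 0,"wy": 0,"wz": -58.9},{"dx": -0.1499,"dy": -0.0808,"dz": 0,"wx": 0,"wy": 0,"wz": -58.9},{"dx": -0.1499,"dy": -0.0808,"dz": 0,"wx": 0,"wy": 0,"wz": -58.9},{"dx": -0.1499,"dy": -0.0808,"dz": 0,"wx": 0,"wy": 0,"wz": -58.9}])

```text
time_s: 31.95
tcp_pos: [0.6163, -0.0708, 0.1404]
ee_rot: [[-0.106, -0.994, 0.0], [-0.994, 0.106, 0.0], [-0.0, -0.0, -1.0]]
wrist_force: [0.3, 0.2, -0.5]
gripper_width: 0.406
```

```bash
python3 -c "
from h import *
go(.616,-.0709,.0162)"
```

```text
d [1.000e-04 3.000e-04 1.242e-01] w [-0.02  0.    0.01] |d| 0.124 j [  8.4  25.4  -6.7  -0.  -57.9 -14.5] f [ 0.3  0.2 -0.5] g 0.406 t 31.95
```

drive_tool(deltas=[{"dx": 0,"dy": 0,"dz": 0.015,"wx": 0,"wy": 0,"wz": 0},{"dx": 0,"dy": 0,"dz": 0.04,"wx": 0,"wy": 0,"wz": 0},{"dx": 0,"dy": 0,"dz": 0.07,"wx": 0,"wy": 0,"wz": 0},{"dx": 0,"dy": 0,"dz": 0.095,"wx": 0,"wy": 0,"wz": 0},{"dx": 0,"dy": 0,"dz": 0.112,"wx": 0,"wy": 0,"wz": 0},{"dx": 0,"dy": 0,"dz": 0.121,"wx": 0,"wy": 0,"wz": 0},{"dx": 0,"dy": 0,"dz": 0.121,"wx": 0,"wy": 0,"wz": 0},{"dx": 0,"dy": 0,"dz": 0.121,"wx": 0,"wy": 0,"wz": 0},{"dx": 0,"dy": 0,"dz": 0.121,"wx": 0,"wy": 0,"wz": 0},{"dx": 0,"dy": 0,"dz": 0.121,"wx": 0,"wy": 0,"wz": 0},{"dx": 0,"dy": 0,"dz": 0.121,"wx": 0,"wy": 0,"wz": 0},{"dx": 0,"dy": 0,"dz": 0.121,"wx": 0,"wy": 0,"wz": 0}])

```text
time_s: 33.15
tcp_pos: [0.6166, -0.0708, 0.0196]
ee_rot: [[-0.106, -0.994, 0.001], [-0.994, 0.106, 0.0], [-0.0, -0.001, -1.0]]
wrist_force: [0.2, -0.4, -0.0]
gripper_width: 0.403
```

```bash
python3 -c "
from h import *
go(.616,-.0709,.016)"
```

```text
d [0.0001 0.0006 0.0036] w [-0.04  0.01  0.02] |d| 0.004 j [  8.4  33.3 -13.4   0.  -43.3 -14.5] f [ 0.2 -0.4 -0. ] g 0.403 t 33.15
```

drive_tool(deltas=[{"dx": 0,"dy": 0.0004,"dz": 0.001,"wx": 0,"wy": 0,"wz": 0},{"dx": 0,"dy": 0.0004,"dz": 0.002,"wx": 0,"wy": 0,"wz": 0},{"dx": 0,"dy": 0.0004,"dz": 0.0034,"wx": 0,"wy": 0,"wz": 0},{"dx": 0,"dy": 0.0004,"dz": 0.0034,"wx": 0,"wy": 0,"wz": 0},{"dx": 0,"dy": 0.0004,"dz": 0.0034,"wx": 0,"wy": 0,"wz": 0},{"dx": 0,"dy": 0.0004,"dz": 0.0034,"wx": 0,"wy": 0,"wz": 0},{"dx": 0,"dy": 0.0004,"dz": 0.0034,"wx": 0,"wy": 0,"wz": 0},{"dx": 0,"dy": 0.0004,"dz": 0.0034,"wx": 0,"wy": 0,"wz": 0}])

```text
time_s: 33.95
tcp_pos: [0.616, -0.0708, 0.0162]
ee_rot: [[-0.106, -0.994, -0.0], [-0.994, 0.106, -0.0], [0.0, 0.0, -1.0]]
wrist_force: [-3.3, 1.1, 5.4]
gripper_width: 0.406
```

```bash
python3 -c "
from h import *
go(.616,-.0709,.016)"
```

```text
d [ 0.0001 -0.      0.0002] w [ 0.   -0.01  0.03] |d| 0.0 j [  8.4  33.5 -13.6   0.  -42.9 -14.5] f [-3.3  1.1  5.4] g 0.406 t 33.95
```

drive_tool(deltas=[{"dx": 0,"dy": 0,"dz": 0,"wx": 0,"wy": 0,"wz": 0},{"dx": 0,"dy": 0,"dz": 0,"wx": 0,"wy": 0,"wz": 0},{"dx": 0,"dy": 0,"dz": 0,"wx": 0,"wy": 0,"wz": 0},{"dx": 0,"dy": 0,"dz": 0,"wx": 0,"wy": 0,"wz": 0},{"dx": 0,"dy": 0,"dz": 0,"wx": 0,"wy": 0,"wz": 0},{"dx": 0,"dy": 0,"dz": 0,"wx": 0,"wy": 0,"wz": 0},{"dx": 0,"dy": 0,"dz": -0.03,"wx": 0,"wy": 0,"wz": 0},{"dx": 0,"dy": 0,"dz": -0.06,"wx": 0,"wy": 0,"wz": 0},{"dx": 0,"dy": 0,"dz": -0.1,"wx": 0,"wy": 0,"wz": 0},{"dx": 0,"dy": 0,"dz": -0.14,"wx": 0,"wy": 0,"wz": 0},{"dx": 0,"dy": 0,"dz": -0.16,"wx": 0,"wy": 0,"wz": 0},{"dx": 0,"dy": 0,"dz": -0.16,"wx": 0,"wy": 0,"wz": 0},{"dx": 0.04,"dy": 0.03,"dz": -0.16,"wx": 0,"wy": 0,"wz": 0},{"dx": 0.08,"dy": 0.06,"dz": -0.16,"wx": 0,"wy": 0,"wz": 0},{"dx": 0.12,"dy": 0.09,"dz": -0.16,"wx": 0,"wy": 0,"wz": 0},{"dx": 0.16,"dy": 0.12,"dz": -0.16,"wx": 0,"wy": 0,"wz": 0},{"dx": 0.2,"dy": 0.15,"dz": -0.16,"wx": 0,"wy": 0,"wz": 0},{"dx": 0.24,"dy": 0.18,"dz": -0.16,"wx": 0,"wy": 0,"wz": 0},{"dx": 0.24,"dy": 0.18,"dz": -0.16,"wx": 0,"wy": 0,"wz": 0}], gripper=0.62)

```text
time_s: 35.85
tcp_pos: [0.4068, -0.2926, 0.1743]
ee_rot: [[-0.113, -0.994, -0.004], [-0.994, 0.113, 0.002], [-0.001, 0.004, -1.0]]
wrist_force: [0.3, -0.1, -0.3]
gripper_width: 0.622
```

```bash
python3 - <<'E'
from h import *
a=cams.capture('top')[:,:,::-1].copy();b=cams.capture('scene')[:,:,::-1].copy()
cv2.imwrite('pics/fs.png',b);cv2.imwrite('pics/ft.png',a)
hsv=cv2.cvtColor(a,cv2.COLOR_BGR2HSV);hs=cv2.cvtColor(b,cv2.COLOR_BGR2HSV)
for k,P,h in(('green',(.6398,.153),.094),('silver',(.6319,.0784),.078),('blue',(.6239,.0037),.062),('orange',(.616,-.0709),.046)):
    for n,H,th in(('top',hsv,90),('scene',hs,75)):
        q=proj(n,[*P,h])[0];u,v=np.round(q).astype(int);m=np.zeros(H.shape[:2],np.uint8)
        m[v-8:v+9,u-8:u+9]=H[v-8:v+9,u-8:u+9,2]<th
        N,L,S,C=cv2.connectedComponentsWithStats(m);i=1+np.argmax(S[1:,4])
        print(k,n,S[i,4],'err mm',np.round((cast(n,C[i],h)[:2]-P)*1000,1))
t=cv2.resize(a[110:210,170:450],None,fx=2.8,fy=2.8,interpolation=cv2.INTER_CUBIC);cv2.imwrite('pics/ftc.png',t)
print(r.sense()['time_s'])
E
```

```text
green top 154 err mm [-0.8 -1.4]
green scene 69 err mm [-0.3 -1. ]
silver top 122 err mm [-0.1 -0.3]
silver scene 92 err mm [-0.1  0. ]
blue top 133 err mm [-0.8 -0.4]
blue scene 116 err mm [-1.   0.4]
orange top 117 err mm [-0.9  1.1]
orange scene 123 err mm [-1.5  1.8]
35.95
```

View pics/fs.png

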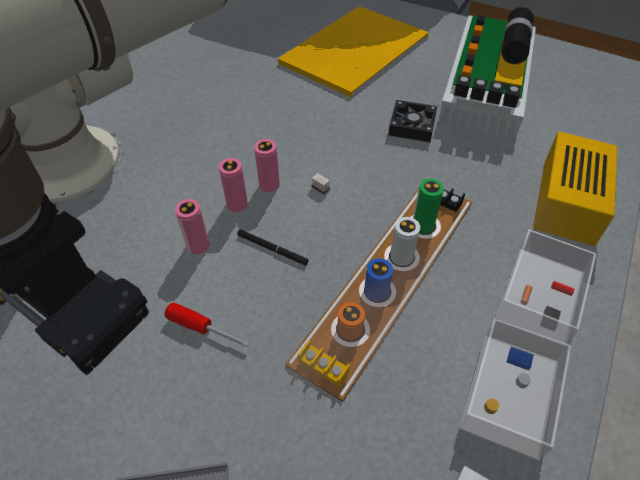

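View pics/ftc.png

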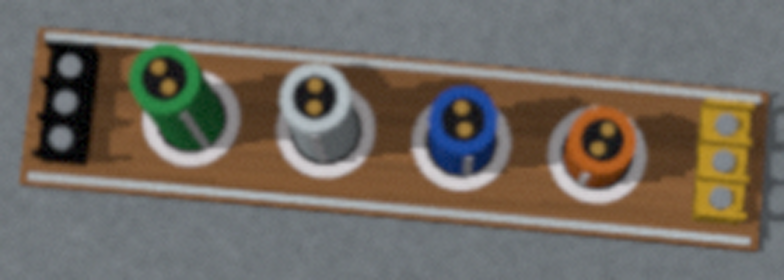

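All four stand upright at (431,205), (405,242), (378,282) and (350,320) in the scene view, from black block to yellow. Each is within about 2.3 mm of its mark centre, and the gripper is clear.

```bash
python3 -c "
from h import *
print(ticket.finish_job())"
```

```text
the job is handed in; nothing more can be done
None
```

I placed the four capacitors by height and handed the job in at about 36 s of robot time. From the black end block to the yellow one they stand green (mark_a), silver (mark_b), blue (mark_c), orange (mark_d).

- **Final check:** Pictures from both cameras, taken after the gripper had moved away, show all four upright on their own marks. Blue and silver are within about 1 mm of the mark centre, green about 1–1.6 mm, and orange about 1.4 mm (top view) to 2.3 mm (scene view). The calibration itself is only good to about 2 mm.
- **Handling:** Nothing tipped or fell. The three pink look-alikes and the other items were left where they were. The wrist forces read at the ends of the moves stayed below about 7 N.
- **Disagreements:** The two views differed by up to about 1.5 mm at pick-up and about 1 mm at the end. No check failed.

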